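Lock a picture in the sloping easel with the hex key

ROBOT

A 7-joint arm with a two-finger parallel gripper is mounted at the origin on the work surface. World frame = base frame: x ahead of the robot, y to its left, z up, the work surface at z = 0. Lengths are in m, angles in rad, forces in N, time in s.
With the tool pointing down it reaches from about 0.425 to 0.925 m from the base axis. Payload 6.8 kg.
Tool frame: the origin (TCP) lies midway between the tips of the shut fingers; the grasp point (between the pads) lies 19 mm behind it; z points along the fingers, y is the line along which they close (so a half turn about z gives the same grasp; the last joint's range is limited). The gripper opens to 85 mm and grips with 20 to 120 N. Pads are 22 mm wide; open, the fingers measure 114 mm over their backs; the gripper's body (76 mm by 85 mm) begins 54 mm behind the grasp point. The pads swing forward as they close: fully open they stand 13 mm farther back than shut.
Start: joints at [-1.4, 0.477, 0.022, 1.555, -0.011, 1.109, -0.083], TCP at [0.186, 0.649, 0.231] pointing down, gripper open.
Joint ranges: [-2.96, 2.96], [-0.34, 2.1], [-1.41, 1.46], [0.24, 2.44], [-1.37, 4.51], [0.17, 1.92], [-2.96, 2.96]. Speed limits (rad/s): [2.39, 2.39, 3.14, 3.14, 3.14, 3.14, 3.14].

INTERFACE

Orientations are given as a rotation vector (axis times angle).
In Python, from bench import get_obs, grab_frame, camera_params, r gives the robot as it stands.
- The arm moves only by the shell command python3 -m jog 'ROWS' [FORCE]. ROWS is JSON, a list of rows, each an object of numbers: "rx", "ry", "rz": the turn, a rotation vector about the world's x, y, z scaled (see below); "x", "y", "z": the shift along the world's x, y, z scaled (see below); "jaw": the opening, from -1 (shut) to 1 (fully open). In form: [{"rx": .., "ry": .., "rz": .., "x": .., "y": .., "z": .., "jaw": ..}, ...]. A call has 1 to 8 rows; each row shifts and turns the commanded pose from where the row before left it; what a row does not reach is not made up. The controller multiplies each number of a shift by 60 mm and each number of a turn by 10 degrees. A row lasts 1/8 s, in which the tool goes at most 62.5 mm and 10.7 degrees, less where a joint would pass 70% of its speed; a pose out of reach is approached as far as the arm can. A call with a number of a shift or a turn outside -1 to 1 is refused whole. A call with a gripper value outside its range is refused whole. The fingers move at their own pace and stop on an object; FORCE is the grip in N (left out, the last holds). Time passes only in rows, so rows that do not move let the fingers close. It gives the time, the measured TCP pose, the force, the opening and the grip force at its end, in the units of the state.
- get_obs(): the state, without advancing time (a new reading comes with each control period).
- grab_frame(name): name is "scene" or "top"; returns the picture (400x640x3 uint8, red, green, blue); there is no depth.
- camera_params(name): a dict with "fx", "fy", "cx", "cy" (pixels), "k1" (the pictures are not rectified: a ray, as slopes to the right and down, at radius r is drawn at 1 + k1 r^2 times it, then the intrinsics apply), "R" (3x3) and "t" (3): a world point X has camera coordinates R X + t. Camera axes: x right, y down, z forward; pixel columns grow to the right and rows downward; lengths in m; the calibration is good to about 2 mm. A picture is of the moment at which its call begins. camera_params takes no time and is no camera call.
- r.hand_in(): hands the job in; it is judged then, once.
The state is a dict: "clock": time; "joints": joint angles; "qvel": joint speeds; "tau": joint torques, N m; "tcp_pos": TCP position; "orientation": TCP orientation; "contact_force": force on the tool from outside, world axes, zero at the start; "moment": the same for the moment, N m; "grip_width": finger opening in m; "gripper_force": force on a finger pad.
Only numpy, scipy, OpenCV 4.12 (cv2) and the standard library are available. Lean on these libraries where they do the work, as an engineer would, in place of code of your own. Each camera call takes 0.05 s, during which the arm holds its last target. There are 200 camera calls.

TASK

Clamp the picture on the sloping easel: take the T-handled hex key from its wooden block, put it down the recessed boss at the foot of the slope and turn it about until it drops fully home in the hidden socket, then turn it clockwise until the aluminium jaw is fully closed on the picture's frame. Leave the key standing fully home in the socket, and leave the two spray cans and the steel pot standing where they are.

Things in the scene. Friction and masses are not known exactly. Their poses are not given: they have to be found in the camera images.
- key_grip (a point): Centre of the handle of the loose T-handled steel hex key (0.24 to 0.39 kg, 110 mm long). The handle is a flat-sided bar 84 mm long (key x), 18 mm thick (key y, grip across this) and 28 mm high (key z). Key z runs from tip to handle. The key starts upright in its block, tip down. Below the bar: a neck 14 mm wide, 15 mm long, then a collar 32 mm wide, 5 mm thick, then the shaft.
- key_tip (a point): Centre of the flat lower end of the key's shaft, 96 mm below key_grip along key z; axes as key_grip. The shaft is 62 mm long and is a six-fluted (splined) hexagon, 20 mm across its corners: six equal lobes 60 degrees apart, each 5 mm wide with parallel sides, two of them pointing along the handle bar (+x and -x of the key).
- block: Fixed wooden block, 75 x 75 mm, 68 mm high, with a round upright hole 23 mm wide in its top. The key's shaft stands in it, the collar resting on the top; the key must rise 65 mm to come clear. Origin: centre of the underside.
- boss_mouth (a point): Centre of the open top of the round dark steel boss (40 mm wide, standing 49 mm off the slope) at the foot of the fixed sloping easel. z points out along the boss's axis, 28 degrees from vertical, leaning towards the robot; x points up the slope. The countersunk rim, 31 mm wide, narrows over 5 mm to a round bore 21.8 mm wide that ends on a flat ledge 23 mm below this point.
- socket (a point): Point on the boss's axis level with the ledge, 23 mm below boss_mouth; same axes, which do not turn. Here begins the hidden fluted hexagon, 22 mm deep, 0.5 mm wider than the key's lobes each side. Its angle about z differs each time and is known only by touch: the key rests on the ledge until turned to within about 4 degrees, then drops. Light turning does not move it. The key then stands alone.
- jaw (a joint): Travel in m of the aluminium jaw bar (130 mm long, 56 mm up the slope from the boss), moved only by turning the socket clockwise seen from above the boss: 8 mm per rad, friction about 0.15 N m. 0 is open, 0.012 closed on the picture's frame, where it stops hard; starts at 0 to 0.003, so 1.1 to 1.5 rad to turn. It stays where it is left.
- can_a: Bystander: upright paint spray can, 64 mm in diameter, 180 mm high, to the left. Origin: centre of its underside.
- can_b: Bystander: upright paint spray can, 64 mm in diameter, 180 mm high, far right beyond the block. Origin: centre of its underside.
- pot: Bystander: open steel pot, 80 mm in diameter, 90 mm high, to the left. Origin: centre of its underside.
Not all that is in view belongs to the job. What is meant by the part that bears key_grip is not yellow, and is the larger of those in its own colour.

How it is judged:
On the way, in this order (a step that is already met when the one before it is completed fails the run):
1. the key has dropped fully home into the hexagon socket, the jaw not yet closed (z of key_tip in the frame of socket below -0.017 m and distance between key_tip and socket below 0.026 m and angle between the z axis of key_tip and the z axis of socket, either way round below 0.12 rad and value of joint jaw below 0.009 m), for 0.2 s.
2. the jaw is closed by turning the key seated in the socket (value of joint jaw above 0.0108 m and z of key_tip in the frame of socket below -0.015 m and distance between key_tip and socket below 0.026 m), for 0.2 s.
At the end, for the whole second after the job is handed in: The jaw is closed on the picture's frame (at least 10.8 of 12 mm), the key stands at rest in the socket, its tip at least 17 mm into the 22 mm deep hexagon, in line with the socket's axis within 7 degrees, and the two cans and the pot are within 30 mm of where they began (value of joint jaw above 0.0108 m and z of key_tip in the frame of socket below -0.017 m and distance between key_tip and socket below 0.026 m and angle between the z axis of key_tip and the z axis of socket, either way round below 0.12 rad and linear speed of key below 0.02 m/s and distance of each of can_a, can_b, pot from where it was at the start of the episode below 0.03 m); the robot touches nothing.
It fails at once if a spray can or the pot is knocked over or pushed away (angle between any of can_a, can_b, pot's own z axis and vertical above 0.5 rad or distance of any of can_a, can_b, pot from where it was at the start of the episode above 0.06 m).
It also fails if it takes over 58 s, if anything falls off the work surface, if the arm or the gripper's body presses on something with over 40 N, if the wrist force passes 120 N, or if a joint passes its speed limit or range.

## Working session

There is one attempt and no reset: what is moved stays moved. The work goes in short steps, Python scripts to look and compute and a shell command to move; the robot and the scene stay as the last step left them, time stands still between calls to the robot, and variables do not carry over. Pictures are saved under pics/ and viewed, at most 10 in all, crops included, and the job is handed in when it is done.

```bash
mkdir -p pics; ls
python3 - <<'E'
from bench import get_obs, grab_frame, camera_params
import cv2
for n in("scene","top"):
    cv2.imwrite(f"pics/{n}0.png",grab_frame(n)[:,:,::-1]); print(n,camera_params(n))
print(get_obs())
E
```

```text
pics
scene {'fx': 498.9838638271193, 'fy': 498.9838638271193, 'cx': 317.2444693037791, 'cy': 204.20163369393606, 'k1': -0.13123464781516497, 'R': array([[ 0.78484481,  0.61951488,  0.01483006],
       [ 0.49044124, -0.6063411 , -0.62595356],
       [-0.37879547,  0.49854968, -0.77971931]]), 't': array([-0.47699145, -0.16247213,  1.53022239])}
top {'fx': 428.5244432807905, 'fy': 428.5244432807905, 'cx': 329.71252427892097, 'cy': 196.23423287423654, 'k1': 0.03002426662107603, 'R': array([[ 0.0084744 , -0.99995821,  0.00342978],
       [-0.99649095, -0.00873054, -0.08324399],
       [ 0.08327045, -0.00271231, -0.99652329]]), 't': array([0.09137566, 0.57731144, 1.25050738])}
{'clock': 0.1, 'joints': array([-1.40012015,  0.47770401,  0.02233257,  1.55633204, -0.01152064,
        1.10932316, -0.08308639]), 'qvel': array([ 0.00189152, -0.00240636, -0.0007485 , -0.00447588,  0.00155112,
       -0.00024207,  0.00022023]), 'tau': array([ 5.05710035e-03, -5.97760463e+01,  1.61399961e+00, -2.81952775e+01,
        1.28068600e-02,  5.04131793e-03, -6.73637700e-06]), 'tcp_pos': array([0.18559813, 0.64842937, 0.23044042]), 'orientation': array([-4.36413120e-01, -3.11099789e+00,  2.56587856e-03]), 'contact_force': array([ 0.55951456, -0.47061276, -0.87294393]), 'moment': array([-0.00259548,  0.01981223, -0.07314601]), 'gripper_force': 0.0, 'grip_width': 0.08545498046337767}
```

View pics/scene0.png

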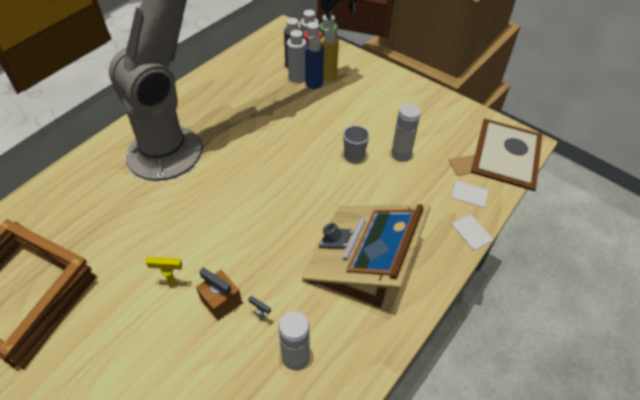

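View pics/top0.png

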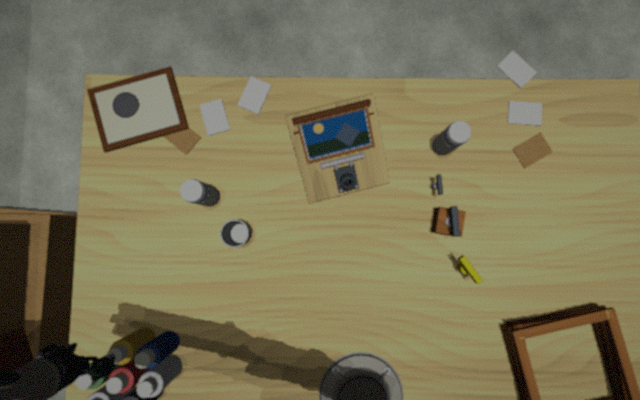

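Candidates for the key are the yellow one (top 470,268 / scene 165,265), the dark one in the block (top 455,220 / scene 215,280), and the small dark one (top 438,184 / scene 260,307). The dark one in the block fits: it isn't yellow and it's the larger of the two dark ones. I'll confirm this in one enlarged crop.

Run:
```python
import cv2,numpy as np
s=cv2.imread("pics/scene0.png");t=cv2.imread("pics/top0.png")
def c(im,x,y,w,h,k=4): return cv2.resize(im[y:y+h,x:x+w],None,fx=k,fy=k,interpolation=cv2.INTER_CUBIC)
a=np.hstack([c(t,415,170,75,74),c(s,185,250,100,74)])
b=np.hstack([c(t,310,145,75,70),c(s,300,205,100,70)])
cv2.imwrite("pics/crop1.png",np.vstack([a,b]))
```

```text
(no output)
```

View pics/crop1.png

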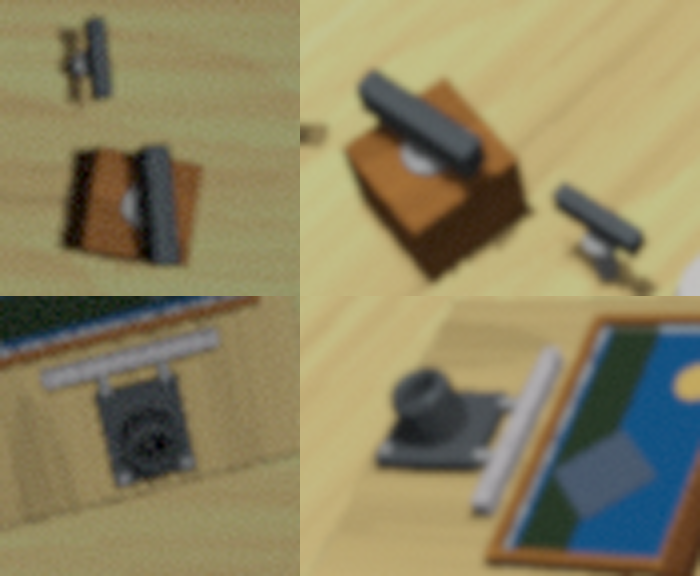

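The crop confirms it. The larger dark T-bar stands in the block (top ~455,221; scene ~222,280), and the small dark one is a decoy. The boss mouth is at about (347,180) in top and (331,228) in scene. The jaw bar ends in top are about (320.5,166) and (364.5,155.8).

```bash
cat > h.py <<'E'
import numpy as np,cv2
from bench import get_obs, grab_frame, camera_params
from scipy.spatial.transform import Rotation as Ro
P={n:camera_params(n) for n in("scene","top")}
def ray(n,uv):
    p=P[n];K=np.array([[p['fx'],0,p['cx']],[0,p['fy'],p['cy']],[0,0,1]])
    d=cv2.undistortPoints(np.array([[uv]],float),K,np.array([p['k1'],0,0,0.]))[0,0]
    R=np.array(p['R']);return -R.T@p['t'],R.T@np.array([*d,1])
def onz(n,uv,z):
    o,d=ray(n,uv);return o+d*(z-o[2])/d[2]
def tri(a,b):
    o1,d1=ray("scene",a);o2,d2=ray("top",b)
    s=np.linalg.lstsq(np.c_[d1,-d2],o2-o1,rcond=None)[0]
    p,q=o1+s[0]*d1,o2+s[1]*d2;return (p+q)/2,np.linalg.norm(p-q)
def proj(n,X):
    p=P[n];c=np.array(p['R'])@X+p['t'];u=c[:2]/c[2];u=u*(1+p['k1']*(u@u))
    return u[0]*p['fx']+p['cx'],u[1]*p['fy']+p['cy']
def blob(im,x,y,w,h):
    c=im[y:y+h,x:x+w].astype(int);r,g,b=c[...,0],c[...,1],c[...,2]
    m=((b-r>-2)&(c.sum(2)<300)&(c.sum(2)>70)).astype(np.uint8)
    cs=max(cv2.findContours(m,0,2)[0],key=cv2.contourArea)
    (cx,cy),wh,a=cv2.minAreaRect(cs);return (cx+x,cy+y),wh,cv2.boxPoints(((cx+x,cy+y),wh,a))
E
python3 - <<'E'
from h import *
np.set_printoptions(precision=4,suppress=True)
rd=lambda n:cv2.imread(f"pics/{n}0.png")[:,:,::-1]
t,s=rd("top"),rd("scene")
c,wh,bx=blob(t,435,200,40,40);print("key top",c,wh)
X=[onz("top",p,.116) for p in bx];print(np.array(X),onz("top",c,.116), onz("top",c,.11))
c2,wh2,_=blob(s,190,262,50,40);print("key scene",c2,wh2,tri(c2,c))
print("boss",tri((331.2,228),(347.5,180.2)))
for h in(.08,.1,.12):
  a,b=onz("top",(320.5,166),h),onz("top",(364.5,155.8),h);print(h,a,b,np.linalg.norm(a-b),np.degrees(np.arctan2(*(a-b)[1::-1])))
# jaw bar tri (scene ends)
print(tri((361,253),(320.5+0,166)),tri((438,294/1),(364,155)))
E
```

```text
key top (452.51639556884766, 221.18032836914062) (28.337688446044922, 9.506253242492676)
[[ 0.5405 -0.2247  0.116 ]
 [ 0.5432 -0.2506  0.116 ]
 [ 0.466  -0.2563  0.116 ]
 [ 0.4634 -0.2305  0.116 ]] [ 0.5032 -0.2405  0.116 ] [ 0.5033 -0.2423  0.11  ]
key scene (213.81470680236816, 281.7911739349365) (33.2095832824707, 11.044296264648438) (array([ 0.5019, -0.2504,  0.0889]), np.float64(0.005547950109233483))
boss (array([0.6166, 0.0455, 0.084 ]), np.float64(0.002644679232299192))
0.08 [0.6583 0.1236 0.08  ] [ 0.6889 -0.0022  0.08  ] 0.1294084318549735 103.67894460137371
0.1 [0.6552 0.1232 0.1   ] [ 0.6853 -0.0005  0.1   ] 0.1272763286937841 103.67894460137376
0.12 [0.6521 0.1228 0.12  ] [0.6817 0.0012 0.12  ] 0.1251442255325947 103.67894460137374
(array([ 0.6757,  0.1224, -0.0649]), np.float64(0.012780790566041072)) (array([0.8115, 0.0372, 0.015 ]), np.float64(0.23141211205049286))
```

Run:
```python
from h import *
out=[]
for n,rs in(("top",((440,200),(330,163))),("scene",((195,262),(312,217)))):
    m=np.mean([grab_frame(n).astype(float) for _ in range(5)],0); cv2.imwrite(f"pics/avg_{n}.png",m[:,:,::-1])
    row=[]
    for x,y in rs:
        c=cv2.resize(m[y:y+30,x:x+40][:,:,::-1].clip(0,255).astype(np.uint8),None,fx=9,fy=9,interpolation=cv2.INTER_CUBIC)
        c=cv2.convertScaleAbs(c,alpha=1.6)
        for k in range(0,40,10): cv2.putText(c,str(x+k),(k*9,10),0,.35,(255,255,255),1);cv2.line(c,(k*9,0),(k*9,270),(255,255,255),1)
        for k in range(0,30,10): cv2.putText(c,str(y+k),(0,k*9+10),0,.35,(255,255,255),1);cv2.line(c,(0,k*9),(360,k*9),(255,255,255),1)
        row.append(c)
    out.append(np.hstack(row))
cv2.imwrite("pics/crop2.png",np.vstack(out))
```

```text
[ WARN:0@2.247] global loadsave.cpp:1063 imwrite_ Unsupported depth image for selected encoder is fallbacked to CV_8U.
```

View pics/crop2.png

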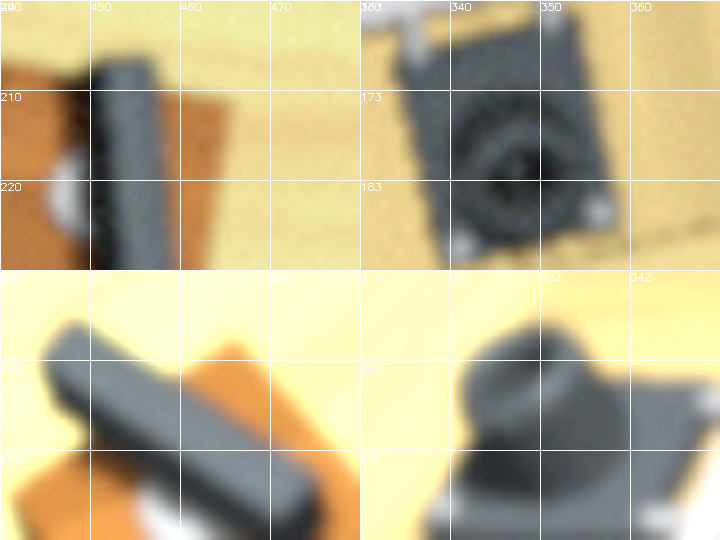

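Run:
```python
from h import *
np.set_printoptions(precision=4,suppress=True)
print("key top face", tri((214.6,277.7),(455.8,220.8)), onz("top",(455.8,220.8),.116),onz("scene",(214.6,277.7),.116))
e=[onz("top",p,.116) for p in((453.8,206.2),(457.9,235.4))];print(e,np.linalg.norm(e[0]-e[1]))
e=[onz("scene",p,.116) for p in((201,269.6),(228.3,285.8))];print(e,np.linalg.norm(e[0]-e[1]),np.degrees(np.arctan2(*(e[1]-e[0])[1::-1])))
print("boss",tri((329.9,227.4),(347,181)))
# predicted mouth rims
psi=np.radians(13.7);up=np.array([np.cos(psi),np.sin(psi),0]);z=np.r_[-np.sin(.4887)*up[:2],np.cos(.4887)];x=np.cos(.4887)*up+[0,0,np.sin(.4887)]
M=tri((329.9,227.4),(347,181))[0];y=np.cross(z,x)
for r in(.02,.0155):
  for n in P: print(n,r,np.round([proj(n,M+r*np.cos(a)*x+r*np.sin(a)*y) for a in np.arange(4)*np.pi/2],1).tolist())
print([np.round(proj("top",M-.049*z+.056*x+.01*z+s*.065*y),1) for s in(-1,1)])
```

```text
key top face (array([ 0.5048, -0.2506,  0.1111]), np.float64(0.0009987178352115415)) [ 0.5043 -0.2495  0.116 ] [ 0.5078 -0.2519  0.116 ]
[array([ 0.5443, -0.2447,  0.116 ]), array([ 0.4645, -0.2545,  0.116 ])] 0.08041653505034412
[array([ 0.4681, -0.2566,  0.116 ]), array([ 0.5467, -0.2471,  0.116 ])] 0.07909222116599914 6.912497695835211
boss (array([0.6135, 0.0461, 0.0833]), np.float64(0.004965226498075921))
scene 0.02 [[337.5, 227.6], [334.0, 221.6], [324.4, 227.1], [327.7, 233.2]]
top 0.02 [[346.3, 175.2], [340.7, 183.3], [348.8, 188.0], [354.4, 180.1]]
scene 0.0155 [[336.0, 227.5], [333.3, 222.9], [325.8, 227.2], [328.4, 231.9]]
top 0.0155 [[346.5, 176.7], [342.2, 182.9], [348.5, 186.6], [352.9, 180.4]]
[array([363.9, 154.1]), array([319.9, 164.3])]
```

The key grip is at about (0.5055, -0.2505, 0.102), with the bar's yaw at 7°. The boss mouth is at about (0.613, 0.046, 0.083), with the slope's yaw at 13.7°. The sizes and heights agree with those given. I'll go above the key, keeping tool y at 97°.

```bash
python3 -m jog '[{"x":0.65,"y":-0.72,"z":0.12,"rz":0.29},{"x":0.65,"y":-0.72,"z":0.12,"rz":0.29},{"x":0.65,"y":-0.72,"z":0.12,"rz":0.29},{"x":0.65,"y":-0.72,"z":0.12,"rz":0.29},{"x":0.65,"y":-0.72,"z":0.12,"rz":0.29},{"x":0.65,"y":-0.72,"z":0.12,"rz":0.29},{"x":0.65,"y":-0.72,"z":0.12,"rz":0.29},{"x":0.65,"y":-0.72,"z":0.12,"rz":0.29}]'; python3 -m jog '[{"y":-0.95},{"y":-0.95},{"y":-0.95},{"y":-0.95},{"y":-0.95},{"y":-0.95},{"y":-0.95},{"y":-0.95}]'
cat > st.py <<'E'
from h import *
np.set_printoptions(precision=4,suppress=True)
o=get_obs();R=Ro.from_rotvec(o['orientation']).as_matrix()
print(o['clock'],o['tcp_pos'],'z',R[:,2],'yaw y',np.degrees(np.arctan2(R[1,1],R[0,1])),'q',o['joints'],'F',o['contact_force'],'M',o['moment'],'w',o['grip_width'],o['gripper_force'])
E
python3 st.py
```

```text
0.6 [0.1858 0.6489 0.2313] z [-0.  0. -1.] yaw y 74.02577442761974 q [-1.4001  0.477   0.0224  1.5554 -0.0115  1.1093 -0.0831] F [-0.4463 -0.0721  0.3804] M [-0.0602 -0.017   0.0144] w 0.08534755817298866 0.0validation failed for argument at $[0]...
validation failed for argument at $[0]...
```

```bash
python3 -m jog '[{"rx":0,"ry":0,"rz":0.29,"x":0.65,"y":-0.72,"z":0.12,"jaw":1}]'; python3 st.py
```

```text
clock: 0.72
tcp_pos: [0.22, 0.6081, 0.2376]
orientation: [-0.342, -3.12, -0.001]
contact_force: [1.4, 0.3, 0.4]
grip_width: 0.0853
gripper_force: 0.0
0.725 [0.22   0.6081 0.2376] z [-0.0028  0.0007 -1.    ] yaw y 77.47555446267752 q [-1.3299  0.425   0.0154  1.6212 -0.0104  1.0954  0.0412] F [1.4124 0.2549 0.3762] M [-0.0221 -0.0843 -0.0108] w 0.08529722936354023 0.0
```

```bash
python3 -m jog '[{"rx":0,"ry":0,"rz":0.28,"x":0.65,"y":-0.72,"z":0.12,"jaw":1},{"rx":0,"ry":0,"rz":0.28,"x":0.65,"y":-0.72,"z":0.12,"jaw":1},{"rx":0,"ry":0,"rz":0.28,"x":0.65,"y":-0.72,"z":0.12,"jaw":1},{"rx":0,"ry":0,"rz":0.28,"x":0.65,"y":-0.72,"z":0.12,"jaw":1},{"rx":0,"ry":0,"rz":0.28,"x":0.65,"y":-0.72,"z":0.12,"jaw":1},{"rx":0,"ry":0,"rz":0.28,"x":0.65,"y":-0.72,"z":0.12,"jaw":1},{"rx":0,"ry":0,"rz":0.28,"x":0.65,"y":-0.72,"z":0.12,"jaw":1}]' >/dev/null; python3 -m jog '[{"rx":0,"ry":0,"rz":0,"x":0,"y":-0.95,"z":0,"jaw":1},{"rx":0,"ry":0,"rz":0,"x":0,"y":-0.95,"z":0,"jaw":1},{"rx":0,"ry":0,"rz":0,"x":0,"y":-0.95,"z":0,"jaw":1},{"rx":0,"ry":0,"rz":0,"x":0,"y":-0.95,"z":0,"jaw":1},{"rx":0,"ry":0,"rz":0,"x":0,"y":-0.95,"z":0,"jaw":1},{"rx":0,"ry":0,"rz":0,"x":0,"y":-0.95,"z":0,"jaw":1},{"rx":0,"ry":0,"rz":0,"x":0,"y":-0.95,"z":0,"jaw":1},{"rx":0,"ry":0,"rz":0,"x":0,"y":-0.95,"z":0,"jaw":1}]'>/dev/null; python3 st.py
```

```text
2.6 [ 0.4976 -0.1544  0.2894] z [ 0.0011  0.0002 -1.    ] yaw y 96.54507071348105 q [-0.1968  0.1677  0.4333  1.8732 -0.0786  1.1161  1.9506] F [1.8886 0.7534 0.08  ] M [-0.0264 -0.0304 -0.0079] w 0.08527786026959218 0.0
```

```bash
python3 -m jog '[{"rx":0,"ry":0,"rz":0.04,"x":0.06,"y":-0.8,"z":-0.3,"jaw":1},{"rx":0,"ry":0,"rz":0,"x":0.06,"y":-0.8,"z":-0.6,"jaw":1},{"rx":0,"ry":0,"rz":0,"x":0,"y":0,"z":-0.9,"jaw":1},{"rx":0,"ry":0,"rz":0,"x":0,"y":0,"z":-0.2,"jaw":1},{"rx":0,"ry":0,"rz":0,"x":0,"y":0,"z":0,"jaw":1}]' >/dev/null; python3 st.py
python3 - <<'E'
from h import *
o=get_obs();R=Ro.from_rotvec(o['orientation']).as_matrix()
im=[]
for n,(x,y) in(("top",(415,180)),("scene",(170,225))):
    f=grab_frame(n).copy()
    c=cv2.resize(f[y:y+80,x:x+90][:,:,::-1],None,fx=4,fy=4,interpolation=cv2.INTER_CUBIC)
    q=(np.array(proj(n,o['tcp_pos']))-[x,y]+.5)*4
    cv2.drawMarker(c,tuple(int(v) for v in q),(0,0,255),0,12);q=(np.array(proj(n,np.r_[o['tcp_pos'][:2],.116]))-[x,y]+.5)*4
    cv2.drawMarker(c,tuple(int(v) for v in q),(0,255,0),0,12);im.append(c)
cv2.imwrite("pics/near.png",np.hstack(im))
E
```

```text
3.225 [ 0.5052 -0.248   0.1692] z [-0.0007  0.0004 -1.    ] yaw y 96.98799885838868 q [-0.011   0.3871  0.4525  1.9124 -0.2142  0.8898  2.2409] F [0.1717 0.1082 1.2718] M [ 0.0045 -0.0068  0.0008] w 0.08567783902308494 0.0
```

View pics/near.png

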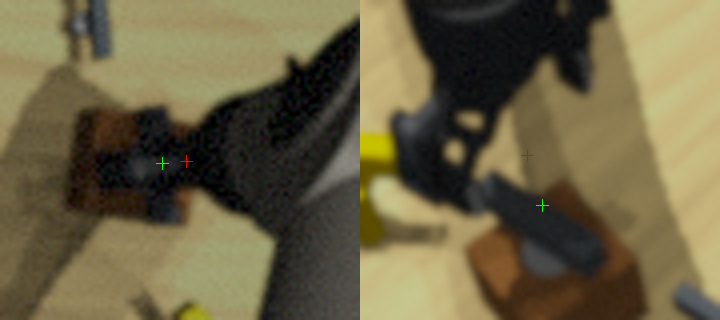

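The view shows the bar between the open fingers, square to their line, with the TCP projected onto the bar's centre. I'll descend and grip.

```bash
python3 -m jog '[{"rx":0,"ry":0,"rz":0,"x":0,"y":-0.04,"z":-0.5,"jaw":1},{"rx":0,"ry":0,"rz":0,"x":0,"y":0,"z":-0.5,"jaw":1},{"rx":0,"ry":0,"rz":0,"x":0,"y":0,"z":-0.4,"jaw":1},{"rx":0,"ry":0,"rz":0,"x":0,"y":0,"z":0,"jaw":1}]' 60; python3 -m jog '[{"rx":0,"ry":0,"rz":0,"x":0,"y":0,"z":0,"jaw":-1},{"rx":0,"ry":0,"rz":0,"x":0,"y":0,"z":0,"jaw":-1},{"rx":0,"ry":0,"rz":0,"x":0,"y":0,"z":0,"jaw":-1},{"rx":0,"ry":0,"rz":0,"x":0,"y":0,"z":0,"jaw":-1},{"rx":0,"ry":0,"rz":0,"x":0,"y":0,"z":0,"jaw":-1},{"rx":0,"ry":0,"rz":0,"x":0,"y":0,"z":0,"jaw":-1}]' 60 >/dev/null; python3 st.py
```

```text
clock: 3.82
tcp_pos: [0.5053, -0.2504, 0.0853]
orientation: [0.191, -3.136, -0.001]
contact_force: [0.6, -0.2, 0.2]
grip_width: 0.0856
gripper_force: 0.0
4.575 [ 0.5052 -0.2511  0.0856] z [ 0.0006  0.0002 -1.    ] yaw y 96.92363725113606 q [ 0.0422  0.5073  0.4001  1.9656 -0.2905  0.7236  2.3082] F [-0.9764  0.6199  7.3147] M [ 0.2841  0.2808 -0.0211] w 0.017213414060777216 58.5171639919281
```

Gripped at 17.2 mm opening and 58 N. Next I lift, carry, and tilt the tool to the boss axis.

```bash
python3 -m jog '[{"rx":0,"ry":0,"rz":0,"x":0,"y":0,"z":0.4,"jaw":-1},{"rx":0,"ry":0,"rz":0,"x":0,"y":0,"z":0.6,"jaw":-1},{"rx":0,"ry":0,"rz":0,"x":0,"y":0,"z":0.7,"jaw":-1},{"rx":0,"ry":0,"rz":0,"x":0.1,"y":0.6,"z":0.2,"jaw":-1},{"rx":0,"ry":0,"rz":0,"x":0.1,"y":0.8,"z":0,"jaw":-1},{"rx":0,"ry":0,"rz":0,"x":0.1,"y":0.8,"z":0,"jaw":-1},{"rx":0,"ry":0,"rz":0,"x":0.1,"y":0.8,"z":0,"jaw":-1},{"rx":0,"ry":0,"rz":0,"x":0.1,"y":0.8,"z":0,"jaw":-1}]' 100; python3 -m jog '[{"rx":0.11,"ry":-0.45,"rz":0,"x":0.1,"y":0.5,"z":0,"jaw":-1},{"rx":0.11,"ry":-0.45,"rz":0,"x":0.1,"y":0.45,"z":0,"jaw":-1},{"rx":0.11,"ry":-0.45,"rz":0,"x":0.2,"y":0,"z":0,"jaw":-1},{"rx":0.11,"ry":-0.45,"rz":0,"x":0.2,"y":0,"z":0,"jaw":-1},{"rx":0.11,"ry":-0.45,"rz":0,"x":0,"y":0,"z":0,"jaw":-1},{"rx":0.11,"ry":-0.47,"rz":0,"x":0,"y":0,"z":0,"jaw":-1},{"rx":0,"ry":0,"rz":0,"x":0,"y":0,"z":0,"jaw":-1}]'>/dev/null; python3 st.py
```

```text
clock: 5.58
tcp_pos: [0.5343, -0.0215, 0.1983]
orientation: [0.189, -3.135, 0.0]
contact_force: [0.8, -0.8, -3.8]
grip_width: 0.0168
gripper_force: 97.8
6.45 [0.5681 0.0332 0.197 ] z [ 0.4515  0.1102 -0.8855] yaw y 97.65160372049083 q [-0.3994  0.151   0.2836  2.2219 -0.3133  0.3069  1.8382] F [-0.2315  0.2604 -4.5335] M [-0.1891  0.8795  0.0274] w 0.01642177238117547 97.94625878334045
```

Run:
```python
from h import *
o=get_obs();R=Ro.from_rotvec(o['orientation']).as_matrix()
tip=o['tcp_pos']+.0796*R[:,2];M=np.array([.613,.046,.083]);print(tip,(M-tip)@R[:,2],(M-tip)-((M-tip)@R[:,2])*R[:,2])
im=[]
for n,(x,y) in(("top",(310,150)),("scene",(290,175))):
    f=np.mean([grab_frame(n).astype(float) for _ in range(3)],0).astype(np.uint8)
    c=cv2.resize(f[y:y+66,x:x+66][:,:,::-1],None,fx=6,fy=6,interpolation=cv2.INTER_CUBIC);c=cv2.convertScaleAbs(c,alpha=1.7)
    for X,col in((tip,(0,0,255)),(M,(0,255,0)),(tip-.062*R[:,2],(255,0,255))):
        p=proj(n,X);print(n,np.round(p,1));q=(np.array(p)-[x,y]+.5)*6
        cv2.drawMarker(c,tuple(int(v) for v in q),col,0,10)
    im.append(c)
cv2.imwrite("pics/hover.png",np.hstack(im))
```

```text
[0.60405669 0.04198767 0.12650521] 0.043001798259604034 [-0.01047042 -0.00072647 -0.0054289 ]
top [349.8 183.3]
top [347.6 181.9]
top [353.4 191.6]
scene [327.4 216.1]
scene [330.7 227.4]
scene [317.1 198. ]
```

View pics/hover.png

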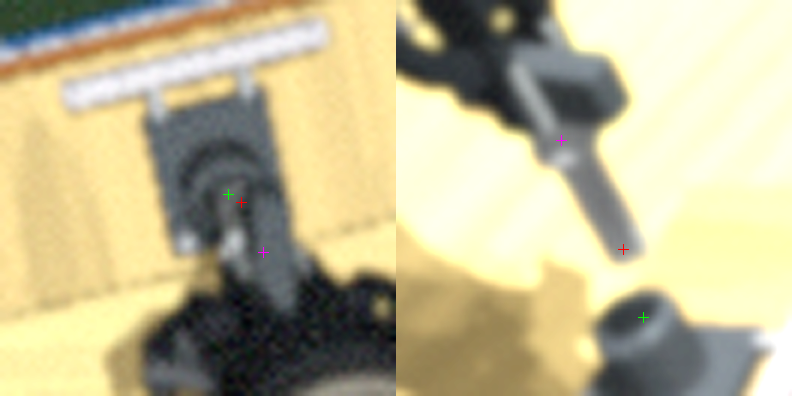

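The scene view shows the tip where predicted (about 1 px off) and above the mouth. The top view agrees. I'll shift across and advance along the axis, then approach by feel.

```bash
python3 -m jog '[{"rx":0,"ry":0,"rz":0,"x":0.02,"y":0.015,"z":-0.27,"jaw":-1},{"rx":0,"ry":0,"rz":0,"x":0.02,"y":0.015,"z":-0.27,"jaw":-1},{"rx":0,"ry":0,"rz":0,"x":0,"y":0,"z":0,"jaw":-1},{"rx":0,"ry":0,"rz":0,"x":0.045,"y":0.011,"z":-0.089,"jaw":-1},{"rx":0,"ry":0,"rz":0,"x":0.045,"y":0.011,"z":-0.089,"jaw":-1},{"rx":0,"ry":0,"rz":0,"x":0,"y":0,"z":0,"jaw":-1}]'
cat > s2.py <<'E'
from h import *
np.set_printoptions(precision=4,suppress=True)
o=get_obs();R=Ro.from_rotvec(o['orientation']).as_matrix()
psi=np.radians(13.7);a=.4887;up=np.r_[np.cos(psi),np.sin(psi),0]
z=np.r_[-np.sin(a)*up[:2],np.cos(a)];x=np.cos(a)*up+[0,0,np.sin(a)];B=np.c_[x,np.cross(z,x),z]
tip=o['tcp_pos']+.0796*R[:,2];M=np.array([.612,.045,.083])
Rb=B.T@R
print(round(o['clock'],2),'tip mm',1e3*B.T@(tip-M),'Fb',B.T@o['contact_force'],'Mb',B.T@o['moment'],'tilt deg',np.degrees(Rb[:2,2]),'ang',np.degrees(np.arctan2(Rb[1,1],Rb[0,1])),'j4,6,7',o['joints'][[3,5,6]],'w',o['grip_width'])
E
python3 s2.py
```

```text
clock: 7.5
tcp_pos: [0.578, 0.036, 0.156]
orientation: [-0.159, 2.655, 0.117]
contact_force: [-5.9, -2.4, -0.0]
grip_width: 0.0169
gripper_force: 99.0
7.5 tip mm [ 3.0869 -0.7724  1.346 ] Fb [-5.5779 -0.9687  2.954 ] Mb [-0.5317  1.9322  0.0412] tilt deg [-0.0716 -0.0429] ang 83.16310393154484 j4,6,7 [2.2348 0.2046 1.973 ] w 0.016873467412620566
```

```bash
python3 -m jog '[{"rx":0,"ry":0,"rz":0,"x":-0.03,"y":-0.007,"z":0.03,"jaw":-1},{"rx":0,"ry":0,"rz":0,"x":-0.043,"y":-0.01,"z":-0.023,"jaw":-1},{"rx":0,"ry":0,"rz":0,"x":0.045,"y":0.011,"z":-0.089,"jaw":-1},{"rx":0,"ry":0,"rz":0,"x":0.02,"y":0.005,"z":-0.04,"jaw":-1},{"rx":0,"ry":0,"rz":0,"x":0,"y":0,"z":0,"jaw":-1}]' >/dev/null;python3 s2.py; python3 st.py
```

```text
8.12 tip mm [ 0.3868 -0.1498 -5.8978] Fb [-1.3811 -1.997  -4.1074] Mb [-0.6725  0.8147  0.0149] tilt deg [-0.0029 -0.0544] ang 83.22758069843911 j4,6,7 [2.2389 0.1841 2.0049] w 0.016727804780767887
8.125 [0.5787 0.0368 0.1483] z [ 0.4563  0.1103 -0.883 ] yaw y 97.68877102517796 q [-0.2889  0.2548  0.1621  2.2389 -0.4837  0.1841  2.0049] F [ 1.1618 -1.7723 -4.275 ] M [-0.7766  0.6492 -0.3025] w 0.016727804780767887 98.46116781234741
```

```bash
python3 -m jog '[{"rx":0,"ry":0,"rz":0,"x":0.03,"y":0.007,"z":-0.059,"jaw":-1},{"rx":0,"ry":0,"rz":0,"x":0.03,"y":0.007,"z":-0.059,"jaw":-1},{"rx":0,"ry":0,"rz":0,"x":0,"y":0,"z":0,"jaw":-1}]' >/dev/null;python3 s2.py; python3 st.py
```

```text
8.5 tip mm [  0.2765  -0.1911 -13.7919] Fb [-1.5071 -2.5103 -4.2971] Mb [-0.8855  0.7577 -0.0005] tilt deg [-0.0004 -0.0604] ang 83.22542255472196 j4,6,7 [2.2369 0.1719 2.0695] w 0.016594591227200268
8.5 [0.5822 0.0376 0.1412] z [ 0.4564  0.1102 -0.8829] yaw y 97.68420658676351 q [-0.295   0.2736  0.1694  2.2369 -0.5501  0.1719  2.0695] F [ 1.2617 -2.2763 -4.5017] M [-0.9388  0.551  -0.4161] w 0.016594591227200268 98.26332807540894
```

```bash
python3 -m jog '[{"rx":0,"ry":0,"rz":0,"x":0.023,"y":0.005,"z":-0.044,"jaw":-1},{"rx":0,"ry":0,"rz":0,"x":0,"y":0,"z":0,"jaw":-1}]' >/dev/null;python3 s2.py; python3 st.py
```

```text
8.75 tip mm [  0.297   -0.1784 -16.499 ] Fb [-1.6557 -3.4279 -3.1492] Mb [-0.8529  0.797   0.058 ] tilt deg [ 0.0075 -0.0584] ang 83.22509320333086 j4,6,7 [2.2375 0.1711 2.1331] w 0.016384114701891335
8.75 [0.5835 0.0379 0.1388] z [ 0.4565  0.1102 -0.8829] yaw y 97.6853106291872 q [-0.3188  0.2808  0.1972  2.2375 -0.6158  0.1711  2.1331] F [ 0.828  -3.3265 -3.5579] M [-0.9468  0.5896 -0.3492] w 0.016384114701891335 98.47426414489746
```

```bash
python3 -m jog '[{"rx":0,"ry":0,"rz":0,"x":0.023,"y":0.005,"z":-0.044,"jaw":-1},{"rx":0,"ry":0,"rz":0,"x":0.015,"y":0.004,"z":-0.03,"jaw":-1},{"rx":0,"ry":0,"rz":0,"x":0,"y":0,"z":0,"jaw":-1}]' >/dev/null;python3 s2.py; python3 -m jog '[{"rx":0,"ry":0,"rz":0,"x":0.015,"y":0.004,"z":-0.03,"jaw":-1},{"rx":0,"ry":0,"rz":0,"x":0,"y":0,"z":0,"jaw":-1}]' >/dev/null;python3 s2.py
```

```text
9.12 tip mm [  0.4496  -0.7011 -21.4652] Fb [-1.8428 -4.3411 -6.0041] Mb [-1.3003  0.63    0.1938] tilt deg [ 0.0326 -0.1056] ang 83.23504400557763 j4,6,7 [2.2377 0.1701 2.2387] w 0.016459070522942626
9.38 tip mm [  0.5073  -0.7355 -23.2035] Fb [-1.4812 -3.8646  0.174 ] Mb [-1.3174  0.8119  0.165 ] tilt deg [ 0.046 -0.091] ang 83.2111975712375 j4,6,7 [2.2377 0.1705 2.2775] w 0.016552625318744844
```

```bash
python3 -m jog '[{"rx":0,"ry":0,"rz":0,"x":0.007,"y":0,"z":-0.02,"jaw":-1},{"rx":0,"ry":0,"rz":0,"x":0,"y":0,"z":0,"jaw":-1}]' >/dev/null;python3 s2.py; python3 -m jog '[{"rx":0.228,"ry":0.055,"rz":-0.44,"x":0,"y":0,"z":0,"jaw":-1},{"rx":0,"ry":0,"rz":0,"x":0,"y":0,"z":0,"jaw":-1}]' >/dev/null;python3 s2.py
```

```text
9.62 tip mm [  0.5393  -0.7512 -24.3457] Fb [-1.5081 -3.886   4.4202] Mb [-1.3048  0.8555  0.1211] tilt deg [ 0.0671 -0.0817] ang 83.21402308787326 j4,6,7 [2.2378 0.1705 2.3038] w 0.016604637508301566
9.88 tip mm [  0.5199  -0.8719 -24.3675] Fb [-1.4851 -4.5377  2.4173] Mb [-1.3369  0.8629  0.0933] tilt deg [ 0.07   -0.0889] ang 78.16090393226678 j4,6,7 [2.2389 0.1744 2.2458] w 0.01629530750227202
```

```bash
for i in 1 2 3; do python3 -m jog '[{"rx":0.228,"ry":0.055,"rz":-0.44,"x":0,"y":0,"z":0,"jaw":-1},{"rx":0,"ry":0,"rz":0,"x":0,"y":0,"z":0,"jaw":-1}]' >/dev/null;python3 s2.py; done
```

```text
10.12 tip mm [  0.4967  -0.9826 -24.3982] Fb [-1.9365 -4.7458  1.9291] Mb [-1.3585  0.8809  0.0955] tilt deg [ 0.0732 -0.0959] ang 73.17292591418801 j4,6,7 [2.24   0.1785 2.1881] w 0.016358453496594042
10.38 tip mm [  0.5229  -1.0561 -24.3915] Fb [-1.8409 -4.4408  1.8968] Mb [-1.4317  0.9365  0.1184] tilt deg [ 0.0807 -0.0993] ang 68.18683218916512 j4,6,7 [2.2411 0.1829 2.1297] w 0.016266297594318507
10.62 tip mm [  0.4581  -1.2204 -24.414 ] Fb [-1.758  -5.3893  0.7542] Mb [-1.5104  0.9351  0.1429] tilt deg [ 0.0822 -0.1097] ang 63.192102599474566 j4,6,7 [2.2423 0.1875 2.0705] w 0.01653767696587268
```

```bash
python3 -m jog '[{"rx":0,"ry":0,"rz":0,"x":0.013,"y":-0.022,"z":-0.015,"jaw":-1},{"rx":0,"ry":0,"rz":0,"x":0,"y":0,"z":0,"jaw":-1}]' >/dev/null;python3 s2.py; for i in 1 2 3; do python3 -m jog '[{"rx":0.228,"ry":0.055,"rz":-0.44,"x":0,"y":0,"z":0,"jaw":-1},{"rx":0,"ry":0,"rz":0,"x":0,"y":0,"z":0,"jaw":-1}]' >/dev/null;python3 s2.py; done
```

```text
10.88 tip mm [  0.2753  -1.4507 -25.6593] Fb [-0.9678 -2.8061  1.5445] Mb [-0.9123  0.7289  0.1087] tilt deg [ 0.0431 -0.0032] ang 63.29316285240152 j4,6,7 [2.2407 0.1879 2.0818] w 0.016514052966650265
11.12 tip mm [  0.2267  -1.4676 -25.6882] Fb [-0.9019 -3.4571 -0.055 ] Mb [-1.0349  0.6585  0.0575] tilt deg [ 0.0438 -0.0139] ang 58.349819040404704 j4,6,7 [2.2419 0.1929 2.0223] w 0.016724075323735776
11.38 tip mm [  0.1606  -1.578  -25.7298] Fb [-0.6268 -4.2743  0.6168] Mb [-1.1442  0.6042  0.1323] tilt deg [ 0.0424 -0.0203] ang 53.444764599904516 j4,6,7 [2.2431 0.1981 1.9626] w 0.01661705030335243
11.62 tip mm [  0.0484  -1.6223 -25.756 ] Fb [ 0.0612 -4.2889  0.7114] Mb [-1.1466  0.6338  0.0202] tilt deg [ 0.0391 -0.0195] ang 48.495456114900705 j4,6,7 [2.2443 0.2037 1.9015] w 0.016333556382852294
```

```bash
for i in 1 2; do python3 -m jog '[{"rx":0,"ry":0,"rz":0,"x":0.014,"y":-0.004,"z":-0.022,"jaw":-1},{"rx":0,"ry":0,"rz":0,"x":0,"y":0,"z":0,"jaw":-1}]' >/dev/null;python3 s2.py;done
python3 - <<'E'
from h import *
o=get_obs();R=Ro.from_rotvec(o['orientation']).as_matrix()
im=[]
for n,(x,y) in(("top",(310,150)),("scene",(290,175))):
    f=np.mean([grab_frame(n).astype(float) for _ in range(3)],0).astype(np.uint8)
    c=cv2.resize(f[y:y+66,x:x+66][:,:,::-1],None,fx=6,fy=6,interpolation=cv2.INTER_CUBIC);c=cv2.convertScaleAbs(c,alpha=1.7)
    T=o['tcp_pos']
    for X,col in((T,(0,0,255)),(T-.019*R[:,2],(0,255,0)),(T+.0176*R[:,2],(255,0,255))):
        q=(np.array(proj(n,X))-[x,y]+.5)*6
        cv2.drawMarker(c,tuple(int(v) for v in q),col,0,10)
    im.append(c)
cv2.imwrite("pics/in.png",np.hstack(im))
E
```

```text
11.88 tip mm [  0.0385  -1.6826 -27.4265] Fb [-0.453  -3.2063 -1.5518] Mb [-0.9389  0.446   0.0481] tilt deg [0.0259 0.0195] ang 48.42606705317347 j4,6,7 [2.2429 0.2022 1.9103] w 0.016501071229147315
12.12 tip mm [  0.0267  -1.8239 -28.9262] Fb [-0.5482 -1.8907  0.0959] Mb [-0.6766  0.4802  0.1164] tilt deg [0.0184 0.0455] ang 48.3775383322489 j4,6,7 [2.2417 0.2007 1.9193] w 0.016559327872778216
```

View pics/in.png

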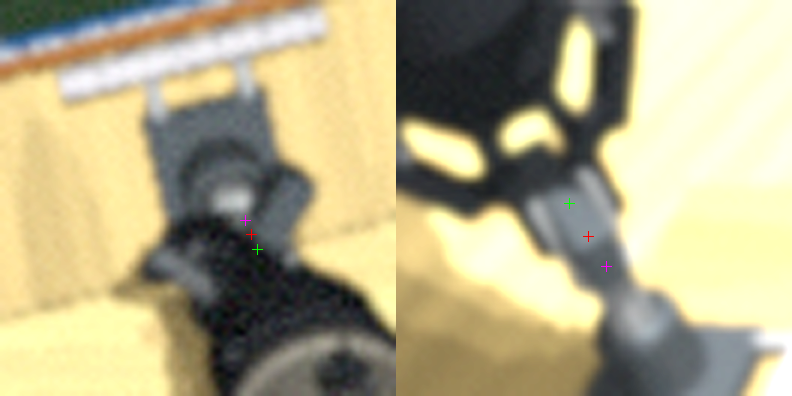

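The scene picture shows the shaft (bright, ~631,310) going into the mouth, with the collar in shadow at ~(603,268), close to the prediction. I'll push on and check the axial force.

```bash
for i in 1 2; do python3 -m jog '[{"rx":0,"ry":0,"rz":0,"x":0.015,"y":0.004,"z":-0.03,"jaw":-1},{"rx":0,"ry":0,"rz":0,"x":0,"y":0,"z":0,"jaw":-1}]' >/dev/null;python3 s2.py;done; python3 -m jog '[{"rx":0.228,"ry":0.055,"rz":-0.44,"x":0,"y":0,"z":0,"jaw":-1},{"rx":0,"ry":0,"rz":0,"x":0,"y":0,"z":0,"jaw":-1}]' >/dev/null;python3 s2.py
```

```text
12.68 tip mm [ -0.0008  -1.9222 -30.9108] Fb [ 0.4397 -1.7199  0.9706] Mb [-0.3404  0.3962  0.0962] tilt deg [0.023  0.0359] ang 48.351285530337705 j4,6,7 [2.2406 0.1978 1.9319] w 0.016442083748631636
12.93 tip mm [ -0.0298  -1.9533 -32.9727] Fb [ 0.5971 -1.161   1.5015] Mb [-0.1742  0.3955  0.1771] tilt deg [0.0212 0.0305] ang 48.34874163387983 j4,6,7 [2.2394 0.1951 1.9452] w 0.016516962754973632
13.18 tip mm [ -0.129   -2.0474 -32.9879] Fb [ 0.2503 -1.3958 -0.8872] Mb [-0.3008  0.3738  0.0327] tilt deg [0.0182 0.0151] ang 43.39096679596606 j4,6,7 [2.2406 0.2011 1.8829] w 0.01660336170289078
```

Run:
```python
from h import *
o=get_obs();R=Ro.from_rotvec(o['orientation']).as_matrix();T=o['tcp_pos'];zt=R[:,2]
n='scene';x,y=305,190
f=np.mean([grab_frame(n).astype(float) for _ in range(6)],0).astype(np.uint8)
c=cv2.resize(f[y:y+50,x:x+50][:,:,::-1],None,fx=12,fy=12,interpolation=cv2.INTER_CUBIC);c=cv2.convertScaleAbs(c,alpha=1.8)
# expected: bar centre -.0164, bar bottom -.0024, collar top .0126, collar bottom .0176, from TCP along tool z
for d,col in((-.0304,(0,255,255)),(-.0164,(0,255,0)),(-.0024,(0,0,255)),(.0126,(255,0,0)),(.0176,(255,0,255))):
    q=(np.array(proj(n,T+d*zt))-[x,y]+.5)*12
    cv2.drawMarker(c,tuple(int(v) for v in q),col,0,14)
cv2.imwrite("pics/in2.png",c)
```

```text
(no output)
```

View pics/in2.png

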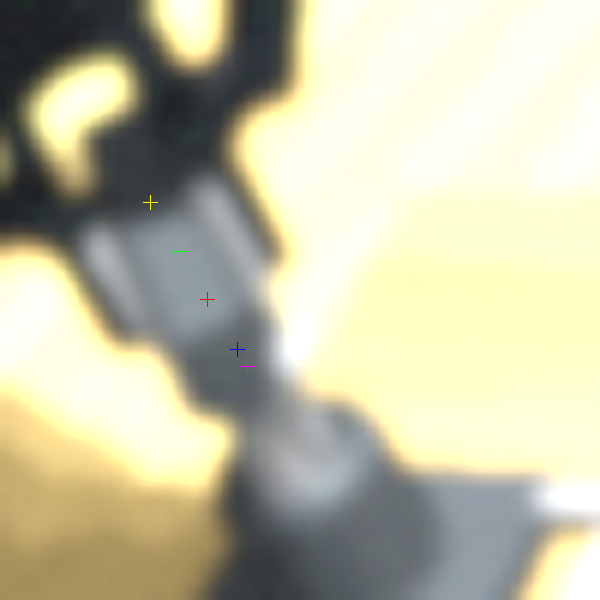

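The jaw bar in top moved ~1.4 px (~4 mm) up the slope between the hover and in-bore pictures. So the key was already engaged when I turned it, the jaw is now at about 5–8 mm, and I must push home before turning any further. I'll back off 4° and press.

```bash
python3 -m jog '[{"rx":-0.18,"ry":-0.044,"rz":0.35,"x":0.007,"y":0.002,"z":-0.015,"jaw":-1},{"rx":0,"ry":0,"rz":0,"x":0.022,"y":0.005,"z":-0.044,"jaw":-1},{"rx":0,"ry":0,"rz":0,"x":0.022,"y":0.005,"z":-0.044,"jaw":-1},{"rx":0,"ry":0,"rz":0,"x":0,"y":0,"z":0,"jaw":-1}]' >/dev/null;python3 s2.py; python3 -m jog '[{"rx":0,"ry":0,"rz":0,"x":0.015,"y":0.004,"z":-0.03,"jaw":-1},{"rx":0,"ry":0,"rz":0,"x":0,"y":0,"z":0,"jaw":-1}]' >/dev/null;python3 s2.py;python3 -m jog '[{"rx":0,"ry":0,"rz":0,"x":0.015,"y":0.004,"z":-0.03,"jaw":-1},{"rx":0,"ry":0,"rz":0,"x":0,"y":0,"z":0,"jaw":-1}]' >/dev/null;python3 s2.py
```

```text
13.97 tip mm [ -0.0678  -2.1358 -38.5377] Fb [-4.2199  1.3741 27.948 ] Mb [0.4192 1.3022 0.0323] tilt deg [0.1002 0.1206] ang 47.16392206171144 j4,6,7 [2.2372 0.1914 1.9886] w 0.016660906585890697
14.22 tip mm [  0.3702  -3.3137 -38.8788] Fb [-5.8963  1.818  58.5663] Mb [ 0.4861  2.2262 -0.0243] tilt deg [0.2244 0.0984] ang 47.040627172201475 j4,6,7 [2.2373 0.1903 2.005 ] w 0.016412121399899397
14.47 tip mm [  2.7018  -4.1187 -39.6323] Fb [-5.4233  0.8158 76.4861] Mb [ 0.5864  2.0104 -0.0147] tilt deg [0.4522 0.0641] ang 46.98202219483014 j4,6,7 [2.235  0.1886 2.0225] w 0.016700309164784325
```

```bash
python3 -m jog '[{"rx":0,"ry":0,"rz":0,"x":-0.018,"y":-0.004,"z":0.035,"jaw":-1},{"rx":0,"ry":0,"rz":0,"x":0,"y":0,"z":0,"jaw":-1},{"rx":0,"ry":0,"rz":0,"x":0,"y":0,"z":0,"jaw":-1}]' >/dev/null;python3 s2.py
python3 - <<'E'
from h import *
n='top'
f=np.mean([grab_frame(n).astype(float) for _ in range(3)],0);g=cv2.imread("pics/avg_top.png")[:,:,::-1].astype(float)
for im in(g,f):   # bright jaw bar centroid: near-white low-saturation pixels
    c=im[150:172,315:370];m=((c.min(2)>130)&(c.max(2)-c.min(2)<35)).astype(np.uint8);ys,xs=np.nonzero(m);print(m.sum(),xs.mean()+315,ys.mean()+150)
    sel=(xs>5)&(xs<48);p=np.polyfit(xs[sel],ys[sel],1);print(p,np.polyval(p,25)+150)
E
```

```text
14.85 tip mm [  2.216   -3.7273 -39.3679] Fb [-1.5419 -0.0333 36.4429] Mb [-0.0284  0.7946  0.0214] tilt deg [ 0.3165 -0.0201] ang 47.0953109882452 j4,6,7 [2.2352 0.191  2.0115] w 0.016824096975895923
90 341.22222222222223 160.51111111111112
[-0.25409664 17.17383631] 160.82142031109393
126 341.7857142857143 158.25396825396825
[-0.25479405 15.08009612] 158.7102449052203
```

The key is hard against the bottom, and the jaw bar has moved about 5.6 mm. I'll turn back a little for margin below 9 mm, hold, then close.

```bash
python3 -m jog '[{"rx":-0.228,"ry":-0.055,"rz":0.44,"x":0,"y":0,"z":0,"jaw":-1},{"rx":-0.228,"ry":-0.055,"rz":0.44,"x":0,"y":0,"z":0,"jaw":-1},{"rx":0,"ry":0,"rz":0,"x":0,"y":0,"z":0,"jaw":-1},{"rx":0,"ry":0,"rz":0,"x":0,"y":0,"z":0,"jaw":-1},{"rx":0,"ry":0,"rz":0,"x":0,"y":0,"z":0,"jaw":-1}]' >/dev/null;python3 s2.py; python3 -m jog '[{"rx":0.228,"ry":0.055,"rz":-0.44,"x":0,"y":0,"z":0,"jaw":-1},{"rx":0.228,"ry":0.055,"rz":-0.44,"x":0,"y":0,"z":0,"jaw":-1},{"rx":0.228,"ry":0.055,"rz":-0.44,"x":0,"y":0,"z":0,"jaw":-1},{"rx":0.228,"ry":0.055,"rz":-0.44,"x":0,"y":0,"z":0,"jaw":-1},{"rx":0,"ry":0,"rz":0,"x":0,"y":0,"z":0,"jaw":-1}]' >/dev/null;python3 s2.py
```

```text
15.62 tip mm [  2.6473  -3.1442 -39.3584] Fb [-1.3743  0.2959 36.5528] Mb [ 0.2516  0.4867 -0.1655] tilt deg [0.3259 0.0208] ang 57.080959171561496 j4,6,7 [2.2336 0.1856 2.1627] w 0.01656017615224255
16.25 tip mm [  1.9746  -4.2499 -39.3827] Fb [-1.8882 -0.6748 38.113 ] Mb [-0.2688  0.8636  0.1093] tilt deg [ 0.3192 -0.0589] ang 37.07419806720393 j4,6,7 [2.239  0.2129 1.9045] w 0.01643094721616166
```

```bash
for i in 1 2 3 4; do python3 -m jog '[{"rx":0.228,"ry":0.055,"rz":-0.44,"x":0,"y":0,"z":0,"jaw":-1},{"rx":0.228,"ry":0.055,"rz":-0.44,"x":0,"y":0,"z":0,"jaw":-1},{"rx":0,"ry":0,"rz":0,"x":0,"y":0,"z":0,"jaw":-1}]' >/dev/null;python3 s2.py; done
```

```text
16.62 tip mm [  1.4812  -4.6736 -39.3965] Fb [-2.8155 -0.6444 39.357 ] Mb [-0.4025  1.1363  0.1082] tilt deg [ 0.3047 -0.0862] ang 27.076832596373922 j4,6,7 [2.2417 0.2274 1.767 ] w 0.016469751233137993
17.0 tip mm [  0.9794  -5.0693 -39.3924] Fb [-3.9561 -1.5658 40.3083] Mb [-0.4949  1.3632  0.1321] tilt deg [ 0.2894 -0.1127] ang 17.08286037361505 j4,6,7 [2.244  0.2399 1.6205] w 0.016432991479543125
17.38 tip mm [  0.6083  -5.2289 -39.4134] Fb [-4.7077 -2.6428 43.6003] Mb [-0.8695  1.5954  2.304 ] tilt deg [ 0.2554 -0.1552] ang 7.544656168199874 j4,6,7 [2.2455 0.2492 1.4699] w 0.01670782776580191
17.75 tip mm [  0.2157  -5.5932 -39.4033] Fb [-4.4274 -4.8471 46.5498] Mb [-1.2051  1.7847  3.8595] tilt deg [ 0.2285 -0.2074] ang -2.1591189397271062 j4,6,7 [2.2468 0.2558 1.3119] w 0.01657828353691014
```

Hard stop: the moment jumped to 2.3 and then 3.9 N m after about 72° of turning, so the jaw is closed. I'll relieve the twist and press, then release.

```bash
python3 -m jog '[{"rx":-0.228,"ry":-0.055,"rz":0.44,"x":-0.007,"y":-0.002,"z":0.015,"jaw":-1},{"rx":0,"ry":0,"rz":0,"x":0,"y":0,"z":0,"jaw":-1}]' >/dev/null;python3 s2.py
python3 - <<'E'
from h import *
f=np.mean([grab_frame('top').astype(float) for _ in range(3)],0)
c=f[150:172,315:370];m=((c.min(2)>130)&(c.max(2)-c.min(2)<35)).astype(np.uint8);ys,xs=np.nonzero(m)
sel=(xs>5)&(xs<48);p=np.polyfit(xs[sel],ys[sel],1);print(len(xs),p,np.polyval(p,25)+150)
E
```

```text
18.0 tip mm [  0.1684  -5.3707 -39.3036] Fb [-3.5511 -5.4657 25.0986] Mb [-1.4081  1.2208  2.6408] tilt deg [ 0.1841 -0.2304] ang 2.7401167950531407 j4,6,7 [2.2458 0.2492 1.3803] w 0.01628425450534085
121 [-0.25142695 13.56944862] 157.28377496697462
```

```bash
python3 -m jog '[{"rx":-0.228,"ry":-0.055,"rz":0.44,"x":-0.003,"y":-0.012,"z":0.012,"jaw":-1},{"rx":0,"ry":0,"rz":0,"x":0,"y":0,"z":0,"jaw":-1}]' >/dev/null;python3 s2.py
```

```text
18.4 tip mm [  0.1774  -5.3002 -39.2731] Fb [-0.9799 -5.0609  9.5097] Mb [-1.4581  0.6981  1.5037] tilt deg [ 0.1443 -0.1898] ang 7.470759247340316 j4,6,7 [2.2444 0.2443 1.4478] w 0.01658804772989802
```

```bash
python3 -m jog '[{"rx":-0.228,"ry":-0.055,"rz":0.44,"x":0.004,"y":-0.016,"z":0,"jaw":-1},{"rx":0,"ry":0,"rz":0,"x":0,"y":0,"z":0,"jaw":-1}]' 20 >/dev/null;python3 s2.py; python3 -m jog '[{"rx":0,"ry":0,"rz":0,"x":0,"y":0,"z":0,"jaw":0},{"rx":0,"ry":0,"rz":0,"x":0,"y":0,"z":0,"jaw":1},{"rx":0,"ry":0,"rz":0,"x":0,"y":0,"z":0,"jaw":1},{"rx":0,"ry":0,"rz":0,"x":0,"y":0,"z":0,"jaw":1},{"rx":0,"ry":0,"rz":0,"x":0,"y":0,"z":0,"jaw":1}]' >/dev/null; python3 s2.py
```

```text
18.65 tip mm [ -0.2206  -4.8395 -39.3792] Fb [-1.6012 -1.8755  9.5793] Mb [-0.6911  0.8955  0.9538] tilt deg [ 0.0998 -0.0415] ang 12.386532898818576 j4,6,7 [2.2433 0.2403 1.5222] w 0.017101723390094054
19.27 tip mm [ -0.0652  -3.691  -39.7154] Fb [ 0.3058 -0.2472  0.1897] Mb [0.0229 0.4629 0.0241] tilt deg [0.0841 0.0311] ang 12.40143516522028 j4,6,7 [2.2429 0.2409 1.5215] w 0.08527799085630676
```

```bash
python3 -m jog '[{"rx":0,"ry":0,"rz":0,"x":-0.15,"y":-0.037,"z":0.295,"jaw":1},{"rx":0,"ry":0,"rz":0,"x":-0.3,"y":-0.074,"z":0.589,"jaw":1},{"rx":0,"ry":0,"rz":0,"x":-0.3,"y":-0.074,"z":0.589,"jaw":1},{"rx":0,"ry":0,"rz":0,"x":-0.3,"y":-0.074,"z":0.589,"jaw":1},{"rx":0,"ry":0,"rz":0,"x":0,"y":0,"z":0,"jaw":1}]' >/dev/null; python3 s2.py
python3 - <<'E'
from h import *
im=[]
for n,(x,y) in(("top",(310,145)),("scene",(290,185))):
    f=np.mean([grab_frame(n).astype(float) for _ in range(4)],0)
    if n=='top':
        c=f[150:172,315:370];m=((c.min(2)>130)&(c.max(2)-c.min(2)<35));ys,xs=np.nonzero(m);sel=(xs>5)&(xs<48);print(np.polyval(np.polyfit(xs[sel],ys[sel],1),25)+150)
    c=cv2.resize(f.astype(np.uint8)[y:y+66,x:x+66][:,:,::-1],None,fx=6,fy=6,interpolation=cv2.INTER_CUBIC);im.append(cv2.convertScaleAbs(c,alpha=1.6))
cv2.imwrite("pics/end.png",np.hstack(im))
E
```

```text
19.9 tip mm [ 2.3589  3.6386 76.91  ] Fb [ 0.2542 -0.0099 -0.5701] Mb [0.0367 0.4583 0.0177] tilt deg [0.1207 0.6007] ang 12.874105017422828 j4,6,7 [2.2828 0.3718 0.7449] w 0.0857025798614322
157.42970697207952
```

View pics/end.png

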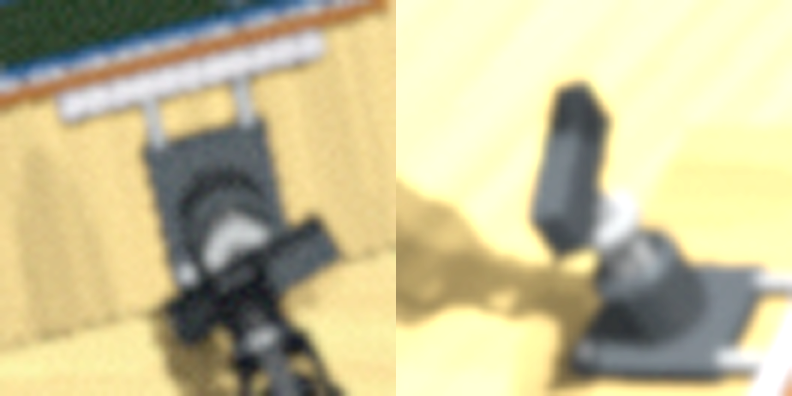

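The picture shows the key standing in the boss, with its collar (~618,215) about 20 mm above the mouth, as it should be when fully home. The jaw bar is up against the picture frame, and the gripper is clear.

```bash
python3 -c "
from bench import r
print(r.hand_in())"
```

```text
the job is handed in; nothing more can be done
None
```

I handed the job in at about 20 s on the robot's clock: by force and camera the key stands fully home and the jaw is closed on the frame, though I was not shown the judge's verdict; nothing came near the cans or pot. The key slid into the hexagon without a felt drop, so the jaw had already closed about 5.6 mm before it was home; I turned it back 10° before closing, and that's the part of step 1 I'm least sure of.

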